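Set the colour-viewing board to 45 degrees and load it

TASK

Raise the friction-hinged grey viewing board under the lamp to 45 degrees, let go and wait over a second to see that it holds by itself. Then take the taller of the two metal sample plaques from the sloping rack and, without dropping it, stand it on the ledge in the middle of the board, long side up the slope, back flat on the board, black grip outwards, and let go with the board still at 45 degrees. Leave the shorter plaque and everything else where they are.

Things in the scene. Friction and masses are not known exactly. Their poses are not given: they have to be found in the camera images.
- stand: Fixed steel stand of the viewing board. Origin: centre of its underside, on the table; x from the board's hinge side (low ledge) to its back, pointing roughly to the robot's left; y along the hinge, roughly towards the robot, z up. Base 220 (x) x 250 (y) x 12 mm. Beside the board, at y = -103 mm, a thin quarter arc of 100 mm radius about the hinge, with a short radial pip at 45 degrees.
- lamp (a point): Middle of the fixed tube lamp over the board, 32 mm thick and 234 mm long along the stand's y (stand x = +65, z = 260 mm), on two 12 mm posts rising at stand x = +100, y = +-117 mm. A tool pointing straight down at the board's tab strikes it: come in tilted 25 to 50 degrees from vertical, the gripper's body leaning towards the stand's -x.
- board (a joint): Angle of the grey viewing board on its friction hinge, rad: 0 = level, growing as its far (+x) edge is raised; 0.785 = 45 degrees; travel 0 to 1.31. Starts between 0.1 and 0.5. It stays where it is left (friction about 1.4 N m, board 0.6 kg: some 10 to 13 N at the tab to lift it).
- board_hinge (a point): Point on the hinge axis, middle of the board's width, 35 mm above the table, axes as the stand (fixed).
- board_seat (a point): Moves with the board: on its upper face, mid-width, at the inner foot of the ledge, 8 mm from the hinge axis. x up the face, y along the hinge, z out of the face. Board 180 (x, from the hinge axis) x 180 (y) x 8 mm, the hinge axis in its upper face; the ledge along its lower edge is 8 mm thick and rises 20 mm out of the face.
- board_tab (a point): Moves with the board, axes as board_seat. Grip point in the flat dark steel tab at the middle of the board's upper edge: 12 (x) x 40 (y) x 45 mm high (z). The point lies 160 mm up the face from board_seat, 32 mm above the face and 13 mm below the tab's top.
- rack: Fixed sloping steel rack, base 140 (x) x 220 (y) mm. Origin: centre of its underside; x up-slope, roughly to the robot's left. Its 130 mm long surface rises towards +x at 35 degrees from a lip at its lower edge (x = -55, z = 28 mm; lip 14 mm high). The two plaques lie on it side by side, y about +55 and -55 mm, feet on the lip; which is where varies.
- plaque_tall: The taller aluminium sample plaque (110 long x 80 wide x 8 mm, 0.15 to 0.31 kg, loose). Origin: middle of its lower edge, on its back face. Axes: x up along its length, y along its width, z out of its front. A black grip block stands on the middle of the front, 45 (y) x 14 (x) mm, rising 40 mm off the front.
- plaque_tall_grip (a point): Grip point in that black block: 55 mm up the plaque (x) and 33 mm from its back face (z); the block's top is 15 mm further out. Axes as the plaque.
- plaque_short: The shorter plaque, to be left alone: 74 long x 80 wide x 8 mm, same black grip block on its middle. Origin and axes as on the taller one.
- cup_near: Bystander: lidded steel cup, 64 mm across, 103 high, upright, origin under its centre.
- cup_far: Bystander: the same kind of lidded steel cup, behind.
- vial: Bystander: amber jar, 40 mm across, 100 high, between stand and rack.
- beaker_left: Bystander: upturned white beaker, 80 mm across, 95 high.
- beaker_far: Bystander: upturned white beaker, 70 mm across, 80 high, behind.
- flask: Bystander: white bottle, 60 mm across, 160 high.
- spatula: Bystander: steel spatula, 190 mm long, lying flat behind, right.
There are look-alikes about, which are no part of the job. What is shaped like the plaque_tall but green or purple is not meant.

How it is judged:
On the way, in this order (a step that is already met when the one before it is completed fails the run):
1. the board stands at 45 degrees by itself, with neither robot nor plaque touching it, for a second (value of joint board between 0.698 and 0.873 rad and contact force between each of the fingers, the arm and stand below 0.2 N and contact force between plaque_tall and stand below 0.1 N and velocity of joint board between -0.02 and 0.02 rad/s), for 1 s.
2. the taller plaque stands on the ledge of the board (x of plaque_tall in the frame of board_seat between -0.005 and 0.01 m and y of plaque_tall in the frame of board_seat between -0.03 and 0.03 m and z of plaque_tall in the frame of board_seat between -0.006 and 0.008 m and x of plaque_tall_grip in the frame of board_seat between 0.045 and 0.07 m and z of plaque_tall_grip in the frame of board_seat between 0.02 and 0.045 m and angle between the z axis of plaque_tall and the z axis of board_seat, either way round below 0.12 rad and angle between the x axis of plaque_tall and the x axis of board_seat, either way round below 0.15 rad), for 0.2 s.
At the end, for the whole second after the job is handed in: Board at 45 degrees within 5, released; the taller plaque at rest on it: foot within 10 mm of the ledge, within 30 mm of mid-board, back flat within 7 degrees, straight within 8, grip outwards; the shorter plaque within 20 mm and each bystander within 40 mm of its start (all of step 2 and value of joint board between 0.698 and 0.873 rad and linear speed of plaque_tall below 0.02 m/s and distance of plaque_short from where it was at the start of the episode below 0.02 m and distance of each of cup_near, cup_far, vial, beaker_left, beaker_far, flask, spatula from where it was at the start of the episode below 0.04 m); the robot touches nothing.
It fails at once if the taller plaque is dropped (linear speed of plaque_tall above 0.6 m/s and contact force between the fingers and plaque_tall below 0.2 N).
It fails at once if the shorter plaque is knocked or carried away (distance of plaque_short from where it was at the start of the episode above 0.03 m).
It fails at once if a bystander is knocked about (distance of any of cup_near, cup_far, vial, beaker_left, beaker_far, flask, spatula from where it was at the start of the episode above 0.05 m).
It also fails if it takes over 64 s, if anything falls off the work surface, if the arm or the gripper's body presses on something with over 40 N, if the wrist force passes 120 N, or if a joint passes its speed limit or range.

ROBOT

A 6-joint arm with a two-finger parallel gripper is mounted at the origin on the work surface. World frame = base frame: x ahead of the robot, y to its left, z up, the work surface at z = 0. Lengths are in m, angles in rad, forces in N, time in s.
With the tool pointing down it reaches from about 0.3 to 0.775 m from the base axis. Payload 14.6 kg.
Tool frame: the origin (TCP) lies between the finger pads; the fingertips stand 19 mm ahead of it and the grasp point (between the pads) is the TCP; z points along the fingers, y is the line along which they close (so a half turn about z gives the same grasp; the last joint's range is limited). The gripper opens to 94 mm and grips with 3 to 60 N. Pads are 16 mm wide; open, the fingers measure 119 mm over their backs; the gripper's body (75 mm by 177 mm) begins 78 mm behind the grasp point.
Start: joints at [-1.245, 0.3, 1.521, -0, 1.321, -0.067], TCP at [0.211, -0.508, 0.224] pointing down, gripper open.
Joint ranges: [-3.03, 3.03], [-0.79, 2.21], [0.23, 2.52], [-1.04, 4.18], [0, 3.07], [-2.55, 2.55]. Speed limits (rad/s): [2.22, 2.22, 2.57, 3.14, 3.14, 3.14].

INTERFACE

Orientations are given as [roll, pitch, yaw] about the fixed x, y, z axes, in that order (R = Rz(yaw) Ry(pitch) Rx(roll)).
In Python, from station import telemetry, viewer, hand_in gives the robot as it stands.
- The arm moves only by the tool step_arm, never from a script. Its argument "plan" is a list of rows, each an object of numbers: "dx", "dy", "dz": the shift along the tool's x, y, z scaled (see below); "rx", "ry", "rz": the turn, a rotation vector about the tool's x, y, z scaled (see below); "claw": the closure, from 0 (fully open) to 1 (shut). In form: [{"dx": .., "dy": .., "dz": .., "rx": .., "ry": .., "rz": .., "claw": ..}, ...]. A call has 1 to 10 rows; each row shifts and turns the commanded pose from where the row before left it, along the tool's axes as they then stand; what a row does not reach is not made up. The controller multiplies each number of a shift by 0.1 m and each number of a turn by 90 degrees. A row lasts 1/10 s, in which the tool goes at most 50 mm and 8.59 degrees, less where a joint would pass 70% of its speed; a pose out of reach is approached as far as the arm can. A call with a number of a shift or a turn outside -1 to 1 is refused whole. A call with a gripper value outside its range is refused whole. The fingers move at their own pace and stop on an object; "grip_force" is the grip in N (left out, the last holds). Time passes only in rows, so rows that do not move let the fingers close. It gives the time, the measured TCP pose, the force, the opening and the grip force at its end, in the units of the state.
- telemetry.get_obs(): the state, without advancing time (a new reading comes with each control period).
- viewer.camera(name): name is "scene" or "top" or "wrist"; returns a dict with "img" (384x512x3 uint8, red, green, blue), "z_map" (384x512 float32, m along the optical axis (not along the pixel's ray), 0 where there is no reading), "fx", "fy", "cx", "cy" (pixels), "R" (3x3) and "t" (3): a world point X has camera coordinates R X + t; the wrist camera has in their place "tool_from_camera" (4x4, takes a point from camera to tool coordinates, whose origin is the TCP and whose axes are the flange's). Camera axes: x right, y down, z forward; pixel columns grow to the right and rows downward; lengths in m; the calibration is good to about 2 mm. A picture is of the moment at which its call begins: read the wrist's pose just before it.
- hand_in(): hands the job in; it is judged then, once.
Trained networks look in a picture, given as the dict that the camera call returned (one of the last four; its "shot" number tells which), for a name from the list of things; names that differ only in an ending like _2 or _b are one class to them, and where a whole thing is asked for, a point or a joint stands for the part that bears it (a point fixed in the world has none). Each returns a list of dicts, best first, with "score" (0 to 1); they miss things now and then, are a little off and sometimes report something else, mostly with a low value. They report only what shows in the picture. A call takes as long as a camera call. They do not tell look-alikes from the thing itself.
- viewer.recognise(target, picture): "rect" ([left, top, right, bottom] in pixels, round what is visible of it).
The state is a dict: "time_s": time; "qpos": joint angles; "joint_vel": joint speeds; "tau": joint torques, N m; "ee_pos": TCP position; "eef_rot": TCP orientation; "force": force on the tool from outside, world axes, zero at the start; "moment": the same for the moment, N m; "grip_width": finger opening in m; "grip_force": force on a finger pad.
Only numpy, scipy, OpenCV 4.12 (cv2) and the standard library are available. Lean on these libraries where they do the work, as an engineer would, in place of code of your own. Each camera call takes 0.05 s, during which the arm holds its last target. There are 200 camera calls.

## Working session

There is one attempt and no reset: what is moved stays moved. The work goes in short steps, Python scripts to look and compute and a tool call to move; the robot and the scene stay as the last step left them, time stands still between calls to the robot, and variables do not carry over. Pictures are saved under pics/ and viewed, at most 10 in all, crops included, and the job is handed in when it is done.

Besides the shell and the picture viewer there is one more tool, called after "Request:" as a command line: name --argument value ..., lists and objects as JSON in quotes. step_arm: Moves the arm, as the interface text tells. Shifts and turns lie within -1 to 1; 1 stands for 0.1 m of shift or 90 degrees of turn. Its arguments: {"type":"object","properties":{"plan":{"type":"array"},"grip_force":{"type":"number"}},"required":["plan"]}

```bash
ls; mkdir -p pics; cat > h.py <<'E'
import numpy as np, cv2
from scipy.spatial.transform import Rotation as Ro
from station import telemetry, viewer, hand_in
def world(c):
    z=c["z_map"]; v,u=np.indices(z.shape)
    P=np.stack([(u-c["cx"])/c["fx"]*z,(v-c["cy"])/c["fy"]*z,z],-1)
    if "R" in c: return (P-np.array(c["t"]))@np.array(c["R"])   # R^T(P-t)
    o=telemetry.get_obs(); T=np.array(c["tool_from_camera"])
    return (P@T[:3,:3].T+T[:3,3])@Ro.from_euler('xyz',o["eef_rot"]).as_matrix().T+np.array(o["ee_pos"])
def save(c,n): cv2.imwrite("pics/"+n+".png",c["img"][:,:,::-1])
E
python3 - <<'E'
from h import *
o=telemetry.get_obs(); print(o)
for n in ["scene","top"]:
    c=viewer.camera(n); save(c,n+"0"); W=world(c); np.savez(n+"0.npz",W=W,img=c["img"],z=c["z_map"])
    print(n,c["fx"],(-np.array(c["R"]).T@np.array(c["t"])).round(3))
    for t in ["stand","board","board_tab","rack","plaque_tall","plaque_short","vial"]:
        for r in viewer.recognise(t,c)[:3]:
            l,tp,rr,b=r["rect"]; p=W[int((tp+b)/2),int((l+rr)/2)]
            print(t,round(r["score"],2),np.round(r["rect"]),p.round(3))
a=cv2.imread("pics/scene0.png");b=cv2.imread("pics/top0.png")
cv2.imwrite("pics/both0.png",np.vstack([a,b])[:, :][:768]) 
E
```

```text
pics
{'time_s': 0.0, 'qpos': array([-1.24457963e+00,  3.00487054e-01,  1.52156766e+00,  1.51720793e-05,
        1.32067254e+00, -6.65761153e-02]), 'joint_vel': array([ 0.00096759, -0.00117229, -0.00062379,  0.0012633 , -0.0008032 ,
        0.00020403]), 'tau': array([-7.48854836e-04, -5.31803691e+01, -3.52741635e+01,  7.07976683e-02,
        2.45307258e-02, -1.48669164e-04]), 'ee_pos': array([ 0.21046294, -0.50789165,  0.22388324]), 'eef_rot': array([-3.14046155e+00, -9.01441218e-05,  3.92789000e-01]), 'force': array([-1.04123603,  0.11502986, -0.24229802]), 'moment': array([-0.0529835 ,  0.02869462, -0.00609638]), 'grip_force': 0.0, 'grip_width': 0.09398551029200909}
scene 351.603558485368 [ 1.485 -0.253  1.028]
stand 0.91 [268. 133. 350. 233.] [0.467 0.283 0.066]
board 0.64 [277. 178. 331. 217.] [0.536 0.235 0.054]
board 0.64 [245. 198. 252. 222.] [ 0.567 -0.008  0.069]
board_tab 0.85 [275. 177. 334. 217.] [0.536 0.235 0.054]
board_tab 0.52 [246. 200. 254. 224.] [ 0.573 -0.005  0.063]
rack 0.61 [169. 192. 212. 258.] [ 0.592 -0.233  0.072]
plaque_tall 0.89 [171. 198. 197. 226.] [ 0.
[... 224 characters left out ...]
7. 254. 222.] [ 0.57  -0.005  0.077]
vial 0.23 [267. 132. 350. 234.] [0.469 0.278 0.069]
top 358.3331587944412 [0.454 0.006 1.477]
stand 0.58 [169. 169. 235. 242.] [0.546 0.245 0.064]
board 0.86 [184. 188. 228. 234.] [0.527 0.228 0.048]
board 0.27 [171. 168. 234. 242.] [0.551 0.243 0.051]
board_tab 0.76 [178. 188. 232. 233.] [0.526 0.234 0.057]
rack 0.61 [302. 175. 341. 231.] [ 0.553 -0.228  0.071]
plaque_tall 0.9 [314. 208. 339. 228.] [ 0.49  -0.247  0.066]
plaque_tall 0.85 [281. 245. 314. 273.] [ 0.33  -0.132  0.052]
plaque_tall 0.8 [349. 232. 373. 262.] [ 0.379 -0.385  0.047]
plaque_short 0.55 [322. 178. 341. 198.] [ 0.608 -0.27   0.064]
vial 0.49 [261. 199. 264. 206.] [0.553 0.004 0.101]
```

```bash
python3 - <<'E'
import cv2,numpy as np
a=cv2.imread("pics/scene0.png")[110:270,110:370];b=cv2.imread("pics/top0.png")[150:290,150:400]
a=cv2.resize(a,(780,480),interpolation=cv2.INTER_CUBIC)
cv2.imwrite("pics/s0c.png",a)
cv2.imwrite("pics/t0c.png",cv2.resize(b,(750,420),interpolation=cv2.INTER_CUBIC))
E
```

```text
(no output)
```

View pics/s0c.png

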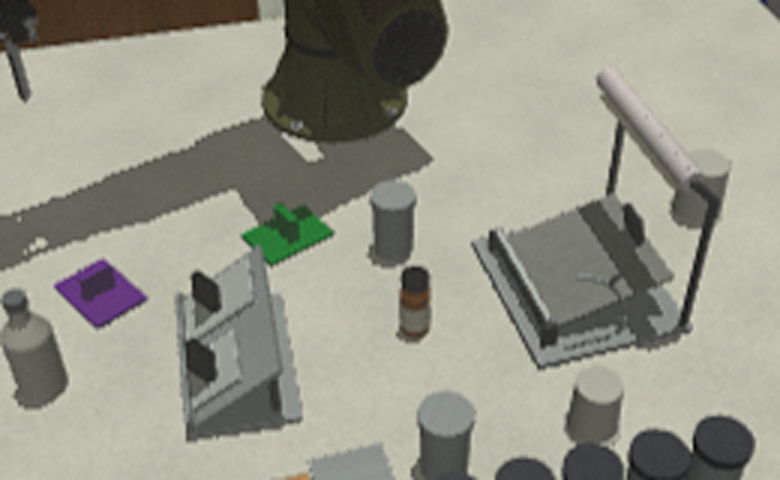

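View pics/t0c.png

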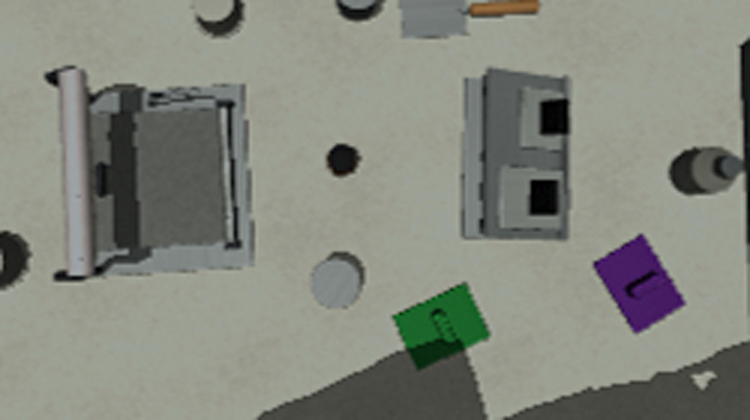

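```bash
cat >> h.py <<'E'
def plane(P,it=300,tol=.003):
    rng=np.random.default_rng(0);best=None
    for _ in range(it):
        a,b,c=P[rng.choice(len(P),3,False)];n=np.cross(b-a,c-a)
        if np.linalg.norm(n)<1e-6: continue
        n/=np.linalg.norm(n);m=abs((P-a)@n)<tol
        if best is None or m.sum()>best.sum():best=m
    Q=P[best];c=Q.mean(0);n=np.linalg.svd(Q-c)[2][2]; n*=np.sign(n[2]) 
    return c,n,best
E
python3 - <<'E'
from h import *
for nm in ["scene","top"]:
    d=np.load(nm+"0.npz");W=d["W"].reshape(-1,3);img=d["img"].reshape(-1,3).astype(int);ok=d["z"].ravel()>0
    x,y,z=W.T
    tbl=ok&(abs(x-.5)<.15)&(abs(y)<.1)&(z<.02); print(nm,"table z",np.median(z[tbl]))
    L=W[ok&(abs(x-.5)<.25)&(abs(y-.25)<.15)&(z>.235)&(z<.3)]
    r=cv2.minAreaRect(L[:,:2].astype(np.float32)); print("lamp",len(L),r,L[:,2].max())
    B=W[ok&(abs(x-.53)<.07)&(y>.18)&(y<.26)&(z>.02)&(z<.2)]
    c,n,m=plane(B); h=np.array([-n[1],n[0],0]);h/=np.linalg.norm(h)
    up=np.cross(n,h); s=np.linalg.norm(n[:2]); print("board c",c.round(4),"n",n.round(4),"ang",np.degrees(np.arccos(n[2])).round(1),m.mean().round(2))
    g=-n[:2]/s; print("updir az",np.degrees(np.arctan2(g[1],g[0])), "hinge pt", c[:2]-g*(c[2]-.035)*n[2]/s)
    st=ok&(abs(x-.53)<.2)&(abs(y-.22)<.2)&(z>.006)&(z<.02);P=W[st]; 
    r=cv2.minAreaRect(P[:,:2].astype(np.float32)); print("base",len(P),r)
    R=ok&(abs(x-.55)<.15)&(abs(y+.235)<.1)&(z>.02)&(z<.2)&(img.sum(1)>200)
    for lo,hi in [(.43,.55),(.57,.68)]:
        B=W[R&(x>lo)&(x<hi)]; c,n,m=plane(B); g=-n[:2]
        print("rack pl",c.round(4),np.degrees(np.arccos(n[2])).round(1),np.degrees(np.arctan2(g[1],g[0])).round(1),m.sum(),m.mean().round(2))
    D=ok&(abs(x-.55)<.15)&(abs(y+.26)<.07)&(z>.07)&(img.max(1)<50)
    for lo,hi in [(.43,.55),(.55,.68)]:
        B=W[D&(x>lo)&(x<hi)]; print("grip",len(B),B.mean(0).round(3) if len(B) else 0,B.min(0).round(3),B.max(0).round(3))
E
```

```text
scene table z -0.0011668781657041898
lamp 533 ((0.5325189232826233, 0.29490721225738525), (0.24308593571186066, 0.04302677512168884), 7.694239139556885) 0.2785739641923208
board c [0.5298 0.218  0.0519] n [ 0.0184 -0.2498  0.9681] ang 14.5 0.83
updir az 94.22314021493956 hinge pt [0.53458267 0.15280927]
base 888 ((0.5303345918655396, 0.23749162256717682), (0.30563682317733765, 0.40464162826538086), 8.947635650634766)
rack pl [ 0.5055 -0.2506  0.0674] 34.5 87.9 287 0.55
rack pl [ 0.6226 -0.2447  0.0702] 28.6 95.2 375 0.53
grip 65 [ 0.505 -0.265  0.091] [ 0.48  -0.279  0.071] [ 0.525 -0.253  0.103]
grip 50 [ 0.609 -0.287  0.083] [ 0.583 -0.298  0.07 ] [ 0.631 -0.274  0.093]
top table z -0.0009678332361645648
lamp 727 ((0.5265696048736572, 0.3062210977077484), (0.24489159882068634, 0.048666246235370636), 4.000786781311035) 0.2807473870084794
board c [0.5291 0.2195 0.0516] n [ 0.0149 -0.2519  0.9676] ang 14.6 0.66
updir az 93.38161120596074 hinge pt [0.53282483 0.15606657]
base 1010 ((0.529654860496521, 0.2224709838628769), (0.3953292965888977, 0.39424532651901245), 0.4611212909221649)
rack pl [ 0.4981 -0.2381  0.072 ] 29.8 87.1 290 0.47
rack pl [ 0.6162 -0.2327  0.0753] 29.9 90.5 321 0.58
grip 104 [ 0.499 -0.263  0.089] [ 0.477 -0.277  0.07 ] [ 0.521 -0.249  0.103]
grip 75 [ 0.604 -0.283  0.082] [ 0.582 -0.294  0.071] [ 0.626 -0.268  0.095]
```

```bash
cat >> h.py <<'E'
from scipy.linalg import expm,logm
def tool(az,tilt):  # x-axis of fixture at azimuth az (deg), tool z tilted towards it by tilt (deg)
    return (Ro.from_euler('z',az,degrees=True)*Ro.from_euler('x',180,degrees=True)*Ro.from_euler('y',tilt,degrees=True)).as_matrix()
def rows(p,Rm,N,T0=None):
    T=np.eye(4);T[:3,:3]=Rm;T[:3,3]=p
    if T0 is None:
        o=telemetry.get_obs();T0=np.eye(4);T0[:3,:3]=Ro.from_euler('xyz',o["eef_rot"]).as_matrix();T0[:3,3]=o["ee_pos"]
    X=np.real(expm(logm(np.linalg.inv(T0)@T)/N)); w=Ro.from_matrix(X[:3,:3]).as_rotvec()/(np.pi/2)
    print(N,"x shift",(X[:3,3]*10).round(4),"turn",w.round(4),"deg",90*np.linalg.norm(w).round(3),"mm",1e3*np.linalg.norm(X[:3,3]).round(4))
    S=T0
    pts=[]
    for i in range(N): S=S@X; pts.append(S[:3,3].round(3).tolist())
    print(pts[::max(1,N//4)])
    return T
E
python3 -c "
from h import *
rows([.52,-.38,.27],tool(90,33),10)"
```

```text
10 x shift [0.3139 0.1729 0.0248] turn [ 0.0216  0.0323 -0.0728] deg 7.470000000000001 mm 35.9
[[0.246, -0.512, 0.222], [0.318, -0.507, 0.221], [0.386, -0.487, 0.225], [0.448, -0.452, 0.237], [0.499, -0.406, 0.257]]
```

Request:
step_arm --plan '[{"dx": 0.31,"dy": 0.17,"dz": 0.02,"rx": 0.022,"ry": 0.032,"rz": -0.073,"claw": 0},{"dx": 0.31,"dy": 0.17,"dz": 0.02,"rx": 0.022,"ry": 0.032,"rz": -0.073,"claw": 0},{"dx": 0.31,"dy": 0.17,"dz": 0.02,"rx": 0.022,"ry": 0.032,"rz": -0.073,"claw": 0},{"dx": 0.31,"dy": 0.17,"dz": 0.02,"rx": 0.022,"ry": 0.032,"rz": -0.073,"claw": 0},{"dx": 0.31,"dy": 0.17,"dz": 0.02,"rx": 0.022,"ry": 0.032,"rz": -0.073,"claw": 0},{"dx": 0.31,"dy": 0.17,"dz": 0.02,"rx": 0.022,"ry": 0.032,"rz": -0.073,"claw": 0},{"dx": 0.31,"dy": 0.17,"dz": 0.02,"rx": 0.022,"ry": 0.032,"rz": -0.073,"claw": 0},{"dx": 0.31,"dy": 0.17,"dz": 0.02,"rx": 0.022,"ry": 0.032,"rz": -0.073,"claw": 0},{"dx": 0.31,"dy": 0.17,"dz": 0.02,"rx": 0.022,"ry": 0.032,"rz": -0.073,"claw": 0},{"dx": 0.31,"dy": 0.17,"dz": 0.02,"rx": 0.022,"ry": 0.032,"rz": -0.073,"claw": 0}]'

```text
time_s: 1.8
ee_pos: [0.516, -0.3809, 0.2729]
eef_rot: [-3.135, -0.579, 1.577]
force: [0.2, -0.5, 0.5]
grip_width: 0.0937
grip_force: 0.0
```

Request:
step_arm --plan '[{"dx": 0,"claw": 0},{"dx": 0,"claw": 0}]'

```text
$.plan[0]: bad value
```

```bash
python3 - <<'E'
from h import *
o=telemetry.get_obs(); print(o["time_s"],o["qpos"].round(3),o["ee_pos"].round(4),o["eef_rot"].round(3),o["joint_vel"].round(3))
c=viewer.camera("wrist"); save(c,"w1"); W=world(c); np.savez("w1.npz",W=W,img=c["img"],z=c["z_map"]); print(c["fx"],np.array(c["tool_from_camera"]).round(3))
for t in ["plaque_tall","plaque_short","rack"]:
    for r in viewer.recognise(t,c)[:3]: print(t,r)
E
```

```text
1.8 [-0.835  0.74   0.854  0.402  1.975 -0.764] [ 0.516  -0.3809  0.2729] [-3.135 -0.579  1.577] [ 0.428  0.228 -0.526  0.359  0.699 -0.549]
312.67827403271366 [[-0.001 -0.959 -0.284  0.083]
 [ 1.    -0.001 -0.    -0.   ]
 [-0.    -0.284  0.959 -0.161]
 [ 0.     0.     0.     1.   ]]
plaque_tall {'rect': [149.1, 240.1, 204.8, 313.7], 'score': 0.87}
plaque_tall {'rect': [106.3, 74.9, 172.3, 150.6], 'score': 0.71}
plaque_tall {'rect': [212.7, 122.5, 278.6, 206.7], 'score': 0.68}
plaque_short {'rect': [290.9, 154.2, 352.3, 209.6], 'score': 0.7}
rack {'rect': [201.2, 107.7, 374.1, 224.1], 'score': 0.89}
```

View pics/w1.png

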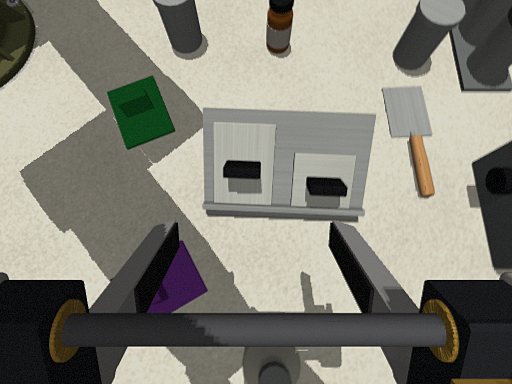

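Request:
step_arm --plan '[{"dx": 0,"dy": 0,"dz": 0,"rx": 0,"ry": 0,"rz": 0,"claw": 0},{"dx": 0,"dy": 0,"dz": 0,"rx": 0,"ry": 0,"rz": 0,"claw": 0},{"dx": 0,"dy": 0,"dz": 0,"rx": 0,"ry": 0,"rz": 0,"claw": 0}]'

```text
time_s: 2.3
ee_pos: [0.5146, -0.3824, 0.273]
eef_rot: [-3.134, -0.576, 1.57]
force: [0.4, -0.3, -0.3]
grip_width: 0.0941
grip_force: 0.0
```

```bash
python3 - <<'E'
from h import *
o=telemetry.get_obs(); print(o["time_s"],o["qpos"].round(3),o["ee_pos"].round(4),o["eef_rot"].round(4),abs(o["joint_vel"]).max())
c=viewer.camera("wrist"); save(c,"w2"); W=world(c); img=c["img"]; np.savez("w2.npz",W=W,img=img)
rk=viewer.recognise("rack",c)[0]["rect"]; print(rk)
l,t,r,b=[int(v) for v in rk]
m=np.zeros(W.shape[:2],bool); m[t:b,l:r]=1; Z=c["z_map"]>0
V=img.max(2)
P=W[m&Z&(V>90)&(W[...,2]>.03)]
for k in ["plaque_tall","plaque_short"]:
    for R_ in viewer.recognise(k,c)[:3]:
        a=[int(v) for v in R_["rect"]]
        if a[0]<l-10 or a[2]>r+10 or a[1]<t-10: continue
        mm=np.zeros_like(m); mm[a[1]-3:a[3]+4,a[0]-3:a[2]+4]=1
        Q=W[mm&Z&(V>90)]; cc,n,inl=plane(Q,tol=.0015); g=-n[:2]; az=np.degrees(np.arctan2(g[1],g[0]))
        print(k,a,"centre",cc.round(4),"tilt",np.degrees(np.arccos(n[2])).round(2),"az",az.round(2),inl.mean().round(2))
        # grip block: dark, above plane
        h=(W-cc)@n; G=W[mm&Z&(V<70)&(h>.01)&(h<.06)]; hg=(G-cc)@n
        top=G[hg>np.percentile(hg,90)-.004]
        print(" block n",len(G),"h",np.percentile(hg,[50,95]).round(4),"topmean",top.mean(0).round(4))
        rr=cv2.minAreaRect(np.float32(top[:,:2])); print("  ",rr)
        # inlier extents in (up, side)
        up=np.array([*(-n[:2]*n[2]/np.linalg.norm(n[:2])),np.linalg.norm(n[:2])]); s=np.cross(n,up)
        I=Q[inl]-cc; print("  extent up",np.percentile(I@up,[1,99]).round(4),"side",np.percentile(I@s,[1,99]).round(4),"top rel up/side",((top.mean(0)-cc)@up).round(4),((top.mean(0)-cc)@s).round(4))
        E=top-top.mean(0);print("  top ext side",(E@s).min().round(4),(E@s).max().round(4),"up",(E@up).min().round(4),(E@up).max().round(4))
E
```

```text
2.3 [-0.838  0.737  0.857  0.4    1.972 -0.762] [ 0.5146 -0.3824  0.273 ] [-3.1337 -0.5756  1.5699] 0.0056245167253164115
[376.9, 87.5, 434.2, 200.5]
```

```bash
python3 - <<'E'
from h import *
d=np.load("w2.npz");W=d["W"];img=d["img"];V=img.max(2);Z=np.isfinite(W[...,0])
for k,a in [("tall",[212,122,279,207]),("short",[290,154,355,210])]:
        mm=np.zeros(V.shape,bool); mm[a[1]-3:a[3]+4,a[0]-3:a[2]+4]=1
        Q=W[mm&(V>90)&(W[...,2]>.02)&(W[...,2]<.2)]; cc,n,inl=plane(Q,tol=.0015); g=-n[:2]; az=np.degrees(np.arctan2(g[1],g[0]))
        print(k,a,"centre",cc.round(4),"tilt",np.degrees(np.arccos(n[2])).round(2),"az",az.round(2),inl.mean().round(2))
        h=(W-cc)@n; G=W[mm&(V<70)&(h>.01)&(h<.06)]; hg=(G-cc)@n
        top=G[hg>np.percentile(hg,90)-.004]
        print(" block n",len(G),"h",np.percentile(hg,[50,95]).round(4),"topmean",top.mean(0).round(4))
        up=np.array([*(-n[:2]*n[2]/np.linalg.norm(n[:2])),np.linalg.norm(n[:2])]); s=np.cross(n,up)
        I=Q[inl]-cc; print("  extent up",np.percentile(I@up,[1,99]).round(4),"side",np.percentile(I@s,[1,99]).round(4),"top rel up/side",((top.mean(0)-cc)@up).round(4),((top.mean(0)-cc)@s).round(4))
        E=top-top.mean(0);print("  top ext side",(E@s).min().round(4),(E@s).max().round(4),"up",(E@up).min().round(4),(E@up).max().round(4))
        r=cv2.minAreaRect(np.float32(np.c_[I@up,I@s]));print("  rect",r)
        r=cv2.minAreaRect(np.float32(np.c_[E@up,E@s]));print("  block rect",r)
m=(W[...,2]<.02)&(abs(W[...,0]-.5)<.3)&(abs(W[...,1]+.2)<.3);print("table",np.median(W[m][:,2]))
E
```

```text
tall [212, 122, 279, 207] centre [ 0.5001 -0.2507  0.0677] tilt 34.74 az 87.84 0.64
 block n 597 h [0.0395 0.0412] topmean [ 0.4989 -0.2752  0.0993]
  extent up [-0.0568  0.0515] side [-0.0385  0.0399] top rel up/side -0.0021 0.0003
  top ext side -0.0219 0.0218 up -0.0075 0.0065
  rect ((-0.002917267382144928, -0.0029864124953746796), (0.1108396127820015, 0.1004163846373558), 0.07233209908008575)
  block rect ((-0.000421951524913311, -0.0001038331538438797), (0.01394442655146122, 0.04355781152844429), 0.7269407510757446)
short [290, 154, 355, 210] centre [ 0.6031 -0.2684  0.0582] tilt 34.73 az 87.9 0.63
 block n 645 h [0.039 0.041] topmean [ 0.6032 -0.2937  0.0891]
  extent up [-0.0407  0.0325] side [-0.0408  0.0375] top rel up/side -0.0032 -0.001
  top ext side -0.023 0.022 up -0.0077 0.0064
  rect ((-0.0043301209807395935, -0.005165752023458481), (0.0969630554318428, 0.07506735622882843), 89.7396011352539)
  block rect ((-0.0006238929927349091, -0.0005026776343584061), (0.04506145790219307, 0.014117389917373657), 89.72211456298828)
table 0.0001413247801253792
```

```bash
python3 -c "
from h import *
rows([.535,.15,.27],tool(94.2,45),18)"
```

```text
18 x shift [0.2298 0.0221 0.1859] turn [ 0.0014  0.0074 -0.002 ] deg 0.72 mm 29.6
[[0.517, -0.353, 0.27], [0.524, -0.235, 0.261], [0.53, -0.116, 0.258], [0.533, 0.002, 0.26], [0.535, 0.12, 0.267]]
```

Request:
step_arm --plan '[{"dx": 0.23,"dy": 0.022,"dz": 0.186,"rx": 0.0014,"ry": 0.0074,"rz": -0.002,"claw": 0},{"dx": 0.23,"dy": 0.022,"dz": 0.186,"rx": 0.0014,"ry": 0.0074,"rz": -0.002,"claw": 0},{"dx": 0.23,"dy": 0.022,"dz": 0.186,"rx": 0.0014,"ry": 0.0074,"rz": -0.002,"claw": 0},{"dx": 0.23,"dy": 0.022,"dz": 0.186,"rx": 0.0014,"ry": 0.0074,"rz": -0.002,"claw": 0},{"dx": 0.23,"dy": 0.022,"dz": 0.186,"rx": 0.0014,"ry": 0.0074,"rz": -0.002,"claw": 0},{"dx": 0.23,"dy": 0.022,"dz": 0.186,"rx": 0.0014,"ry": 0.0074,"rz": -0.002,"claw": 0},{"dx": 0.23,"dy": 0.022,"dz": 0.186,"rx": 0.0014,"ry": 0.0074,"rz": -0.002,"claw": 0},{"dx": 0.23,"dy": 0.022,"dz": 0.186,"rx": 0.0014,"ry": 0.0074,"rz": -0.002,"claw": 0},{"dx": 0.23,"dy": 0.022,"dz": 0.186,"rx": 0.0014,"ry": 0.0074,"rz": -0.002,"claw": 0}]'

```text
time_s: 3.4
ee_pos: [0.5294, -0.1146, 0.2577]
eef_rot: [-3.134, -0.681, 1.606]
force: [0.9, 0.4, -0.1]
grip_width: 0.094
grip_force: 0.0
```

Request:
step_arm --plan '[{"dx": 0.23,"dy": 0.022,"dz": 0.186,"rx": 0.0014,"ry": 0.0074,"rz": -0.002,"claw": 0},{"dx": 0.23,"dy": 0.022,"dz": 0.186,"rx": 0.0014,"ry": 0.0074,"rz": -0.002,"claw": 0},{"dx": 0.23,"dy": 0.022,"dz": 0.186,"rx": 0.0014,"ry": 0.0074,"rz": -0.002,"claw": 0},{"dx": 0.23,"dy": 0.022,"dz": 0.186,"rx": 0.0014,"ry": 0.0074,"rz": -0.002,"claw": 0},{"dx": 0.23,"dy": 0.022,"dz": 0.186,"rx": 0.0014,"ry": 0.0074,"rz": -0.002,"claw": 0},{"dx": 0.23,"dy": 0.022,"dz": 0.186,"rx": 0.0014,"ry": 0.0074,"rz": -0.002,"claw": 0},{"dx": 0.23,"dy": 0.022,"dz": 0.186,"rx": 0.0014,"ry": 0.0074,"rz": -0.002,"claw": 0},{"dx": 0,"dy": 0,"dz": 0,"rx": 0,"ry": 0,"rz": 0,"claw": 0},{"dx": 0,"dy": 0,"dz": 0,"rx": 0,"ry": 0,"rz": 0,"claw": 0},{"dx": 0,"dy": 0,"dz": 0,"rx": 0,"ry": 0,"rz": 0,"claw": 0}]'

```text
time_s: 4.4
ee_pos: [0.5345, 0.0908, 0.2649]
eef_rot: [-3.138, -0.762, 1.634]
force: [0.3, -0.1, 0.1]
grip_width: 0.0941
grip_force: 0.0
```

```bash
python3 - <<'E'
from h import *
o=telemetry.get_obs(); print(o["time_s"],o["qpos"].round(3),o["ee_pos"].round(4),o["eef_rot"].round(4),abs(o["joint_vel"]).max())
c=viewer.camera("wrist"); save(c,"w3"); W=world(c); np.savez("w3.npz",W=W,img=c["img"])
for t in ["board","board_tab"]:
    for r in viewer.recognise(t,c)[:3]: print(t,r)
E
```

```text
4.4 [-0.216  0.33   1.55   0.725  1.534 -0.412] [0.5345 0.0908 0.2649] [-3.1379 -0.7619  1.6336] 0.008183048577806716
board {'rect': [187.0, 117.8, 328.9, 262.7], 'score': 0.89}
board_tab {'rect': [186.6, 116.6, 333.2, 258.7], 'score': 0.71}
```

View pics/w3.png

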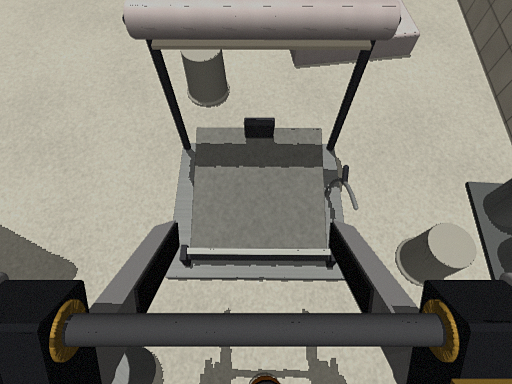

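```bash
cat > bd.py <<'E'
from h import *
def board(W,img,box=(200,135,320,240),tb=(238,112,280,142)):
    V=img.max(2); l,t,r,b=box
    Q=W[t:b,l:r].reshape(-1,3);Q=Q[Q[:,2]>.02]; c,n,inl=plane(Q,tol=.002)
    g=-n[:2]/np.linalg.norm(n[:2]);tilt=np.arccos(n[2]);az=np.degrees(np.arctan2(g[1],g[0]))
    hp=c[:2]-g*(c[2]-.035)/np.tan(tilt)
    print("board tilt",np.degrees(tilt).round(2),"az",az.round(2),"hinge line pt",hp.round(4),"inl",inl.mean().round(2))
    up=np.array([*(g*np.cos(tilt)),np.sin(tilt)]);s=np.cross(n,up)   # y along hinge
    H=(W-np.array([*hp,.035])); m=(abs(H@n)<.004)&(H@up>.03)&(H@up<.185)&(abs(H@s)<.15)
    for lo in (.05,.1,.15):
        q=(H@s)[m&(abs(H@up-lo)<.015)]; print(" side ext at",lo,q.min().round(4),q.max().round(4))
    print(" up max",(H@up)[m].max().round(4))
    l,t,r,b=tb; w=W[t:b,l:r]; h=H[t:b,l:r]; k=(h@n>.008)&(h@n<.06)&(abs(h@s)<.07)&(h@up>.12)&(h@up<.2)
    q=h[k]; print(" tab n",k.sum(),"up",np.percentile(q@up,[2,50,98]).round(4),"side",np.percentile(q@s,[1,99]).round(4),"h",np.percentile(q@n,[1,99]).round(4))
    return hp,az,tilt,up,s,n
if __name__=="__main__":
    d=np.load("w3.npz");board(d["W"],d["img"])
E
python3 bd.py
```

```text
board tilt 14.02 az 93.29 hinge line pt [0.5373 0.1488] inl 0.97
 side ext at 0.05 -0.0886 0.0919
 side ext at 0.1 -0.1024 0.0917
 side ext at 0.15 -0.0883 0.0919
 up max 0.1849
 tab n 568 up [0.1615 0.1625 0.1723] side [-0.018   0.0208] h [0.0089 0.0463]
```

```bash
cat >> bd.py <<'E'
    hp,az,tilt,up,s,n=board(d["W"],d["img"])
    R=tool(93.3,45); H0=np.array([*hp,.035])+s*.0015
    tab=H0+up*.168+n*.032; print("H0",H0,"tab",tab)
    T=rows(tab-R[:,2]*.08,R,5); rows(tab,R,4,T)
    np.savez("bd.npz",H0=H0,az=93.3)
E
python3 bd.py | tail -7
```

```text
up max 0.1849
 tab n 568 up [0.1615 0.1625 0.1723] side [-0.018   0.0208] h [0.0089 0.0463]
H0 [0.53584215 0.1487559  0.035     ] tab [0.52692567 0.30374574 0.10674013]
5 x shift [0.0828 0.0111 0.3637] turn [-0.0009  0.003   0.0004] deg 0.27 mm 37.3
[[0.534, 0.122, 0.244], [0.533, 0.153, 0.224], [0.532, 0.184, 0.203], [0.531, 0.216, 0.183], [0.53, 0.247, 0.163]]
4 x shift [ 0.  -0.   0.2] turn [ 0. -0. -0.] deg 0.0 mm 20.0
[[0.529, 0.261, 0.149], [0.529, 0.276, 0.135], [0.528, 0.29, 0.121], [0.527, 0.304, 0.107]]
```

Request:
step_arm --plan '[{"dx": 0.083,"dy": 0.011,"dz": 0.364,"rx": -0.001,"ry": 0.003,"rz": 0,"claw": 0},{"dx": 0.083,"dy": 0.011,"dz": 0.364,"rx": -0.001,"ry": 0.003,"rz": 0,"claw": 0},{"dx": 0.083,"dy": 0.011,"dz": 0.364,"rx": -0.001,"ry": 0.003,"rz": 0,"claw": 0},{"dx": 0.083,"dy": 0.011,"dz": 0.364,"rx": -0.001,"ry": 0.003,"rz": 0,"claw": 0},{"dx": 0.083,"dy": 0.011,"dz": 0.364,"rx": -0.001,"ry": 0.003,"rz": 0,"claw": 0},{"dx": 0,"dy": 0,"dz": 0.2,"rx": 0,"ry": 0,"rz": 0,"claw": 0},{"dx": 0,"dy": 0,"dz": 0.2,"rx": 0,"ry": 0,"rz": 0,"claw": 0},{"dx": 0,"dy": 0,"dz": 0,"rx": 0,"ry": 0,"rz": 0,"claw": 0},{"dx": 0,"dy": 0,"dz": 0,"rx": 0,"ry": 0,"rz": 0,"claw": 0}]'

```text
time_s: 5.45
ee_pos: [0.5284, 0.276, 0.1354]
eef_rot: [3.138, -0.786, 1.634]
force: [0.0, 0.0, -0.5]
grip_width: 0.0943
grip_force: 0.0
```

```bash
python3 - <<'E'
from h import *
o=telemetry.get_obs(); print(o["qpos"].round(3),o["force"].round(1))
rows([.52692567,.30374574,.10674013],tool(93.3,45),2)
E
```

```text
[ 0.114  0.484  1.678  0.896  1.13  -0.415] [ 0.   0.  -0.5]
2 x shift [-0.0031  0.0009  0.1996] turn [-0.0001 -0.0001  0.0013] deg 0.09 mm 20.0
[[0.528, 0.29, 0.121], [0.527, 0.304, 0.107]]
```

Advance and grip (60 N).

Request:
step_arm --plan '[{"dx": 0,"dy": 0,"dz": 0.2,"rx": 0,"ry": 0,"rz": 0,"claw": 0},{"dx": -0.005,"dy": 0,"dz": 0.2,"rx": 0,"ry": 0,"rz": 0,"claw": 0},{"dx": 0,"dy": 0,"dz": 0,"rx": 0,"ry": 0,"rz": 0,"claw": 0},{"dx": 0,"dy": 0,"dz": 0,"rx": 0,"ry": 0,"rz": 0,"claw": 1},{"dx": 0,"dy": 0,"dz": 0,"rx": 0,"ry": 0,"rz": 0,"claw": 1},{"dx": 0,"dy": 0,"dz": 0,"rx": 0,"ry": 0,"rz": 0,"claw": 1},{"dx": 0,"dy": 0,"dz": 0,"rx": 0,"ry": 0,"rz": 0,"claw": 1},{"dx": 0,"dy": 0,"dz": 0,"rx": 0,"ry": 0,"rz": 0,"claw": 1}]' --grip_force 60

```text
time_s: 6.25
ee_pos: [0.5267, 0.3042, 0.1068]
eef_rot: [3.137, -0.786, 1.634]
force: [0.7, 0.8, 0.5]
grip_width: 0.0572
grip_force: 0.0
```

```bash
python3 - <<'E'
from h import *
o=telemetry.get_obs(); print(o["ee_pos"].round(4),o["force"].round(1),o["moment"].round(2),o["grip_width"],o["grip_force"])
d=np.load("bd.npz");H0=d["H0"]
a=np.radians(93.3);g=np.array([np.cos(a),np.sin(a),0]);z=np.array([0,0,1.])
p0=o["ee_pos"]-H0; r=np.hypot(p0@g,p0[2]); t0=np.arctan2(p0[2],p0@g); print("r",r,"ideal",np.hypot(.168,.032),"boardang",np.degrees(t0)-np.degrees(np.arctan2(32,168)))
R=Ro.from_euler('xyz',o["eef_rot"]).as_matrix()
# arc of 31 deg, 10 rows, no turn of tool
prev=o["ee_pos"]
D=np.radians(45-14.02+0.5)
for i in range(1,11):
    t=t0+D*i/10; q=o["ee_pos"]+r*((np.cos(t)-np.cos(t0))*g+(np.sin(t)-np.sin(t0))*z)
    print((R.T@(q-prev)*10).round(3)); prev=q
print(prev)
E
```

```text
[0.5267 0.3042 0.1068] [0.7 0.8 0.5] [-0.33 -0.14  0.03] 0.05717066519865038 0.0
r 0.17144710537987978 ideal 0.17102046661145562 boardang 13.97469821050518
[ 0.03   0.    -0.089]
[ 0.025  0.    -0.091]
[ 0.02   0.    -0.092]
[ 0.015  0.    -0.093]
[ 0.01   0.    -0.094]
[ 0.005  0.    -0.094]
[-0.     0.    -0.094]
[-0.005  0.    -0.094]
[-0.011 -0.    -0.094]
[-0.016 -0.    -0.093]
[0.53017798 0.24386584 0.17753476]
```

Request:
step_arm --plan '[{"dx": 0,"dy": 0,"dz": 0,"rx": 0,"ry": 0,"rz": 0,"claw": 1},{"dx": 0,"dy": 0,"dz": 0,"rx": 0,"ry": 0,"rz": 0,"claw": 1},{"dx": 0,"dy": 0,"dz": 0,"rx": 0,"ry": 0,"rz": 0,"claw": 1},{"dx": 0,"dy": 0,"dz": 0,"rx": 0,"ry": 0,"rz": 0,"claw": 1}]'

```text
time_s: 6.65
ee_pos: [0.527, 0.3044, 0.1066]
eef_rot: [3.136, -0.786, 1.634]
force: [4.9, 1.3, -1.6]
grip_width: 0.0394
grip_force: 60.0
```

Request:
step_arm --plan '[{"dx": 0.03,"dy": 0,"dz": -0.089,"rx": 0,"ry": 0,"rz": 0,"claw": 1},{"dx": 0.025,"dy": 0,"dz": -0.091,"rx": 0,"ry": 0,"rz": 0,"claw": 1},{"dx": 0.02,"dy": 0,"dz": -0.092,"rx": 0,"ry": 0,"rz": 0,"claw": 1},{"dx": 0.015,"dy": 0,"dz": -0.093,"rx": 0,"ry": 0,"rz": 0,"claw": 1},{"dx": 0.01,"dy": 0,"dz": -0.094,"rx": 0,"ry": 0,"rz": 0,"claw": 1},{"dx": 0.005,"dy": 0,"dz": -0.094,"rx": 0,"ry": 0,"rz": 0,"claw": 1},{"dx": 0,"dy": 0,"dz": -0.094,"rx": 0,"ry": 0,"rz": 0,"claw": 1},{"dx": -0.005,"dy": 0,"dz": -0.094,"rx": 0,"ry": 0,"rz": 0,"claw": 1},{"dx": -0.011,"dy": 0,"dz": -0.094,"rx": 0,"ry": 0,"rz": 0,"claw": 1},{"dx": -0.016,"dy": 0,"dz": -0.093,"rx": 0,"ry": 0,"rz": 0,"claw": 1}]'

```text
time_s: 7.65
ee_pos: [0.5304, 0.2439, 0.1763]
eef_rot: [3.138, -0.785, 1.632]
force: [11.9, 9.0, -15.0]
grip_width: 0.0395
grip_force: 60.0
```

Request:
step_arm --plan '[{"dx": 0,"dy": 0,"dz": 0,"rx": 0,"ry": 0,"rz": 0,"claw": 1},{"dx": 0,"dy": 0,"dz": 0,"rx": 0,"ry": 0,"rz": 0,"claw": 1},{"dx": 0,"dy": 0,"dz": 0,"rx": 0,"ry": 0,"rz": 0,"claw": 1}]'

```text
time_s: 7.95
ee_pos: [0.5305, 0.2433, 0.1767]
eef_rot: [3.137, -0.785, 1.633]
force: [4.4, -5.1, -5.0]
grip_width: 0.0399
grip_force: 60.0
```

```bash
python3 - <<'E'
from h import *
o=telemetry.get_obs(); print(o["time_s"],o["qpos"].round(3),o["ee_pos"].round(4),o["force"].round(1))
c=viewer.camera("wrist"); save(c,"w4"); W=world(c); np.savez("w4.npz",W=W,img=c["img"])
for t in ["board"]:
    for r in viewer.recognise(t,c)[:3]: print(t,r)
H=W-np.load("bd.npz")["H0"];a=np.radians(93.3);x=H@[np.cos(a),np.sin(a),0];y=H@[np.sin(a),-np.cos(a),0]
m=(abs(y)<.08)&(x>.01)&(x<.14)&(W[...,2]>.04)&(W[...,2]<.2)
c,n,i=plane(W[m],tol=.002);print(m.sum(),i.mean(),np.degrees(np.arccos(n[2])),c)
E
```

```text
7.95 [ 0.054  0.419  1.662  0.852  1.22  -0.382] [0.5305 0.2433 0.1767] [ 4.4 -5.1 -5. ]
board {'rect': [118.2, 205.0, 387.4, 381.0], 'score': 0.81}
23736 0.7668099089989889 44.470809025831684 [0.53073069 0.23662101 0.12133754]
```

Request:
step_arm --plan '[{"dx": 0,"dy": 0,"dz": 0,"rx": 0,"ry": 0,"rz": 0,"claw": 0},{"dx": 0,"dy": 0,"dz": 0,"rx": 0,"ry": 0,"rz": 0,"claw": 0},{"dx": 0,"dy": 0,"dz": 0,"rx": 0,"ry": 0,"rz": 0,"claw": 0},{"dx": 0,"dy": 0,"dz": 0,"rx": 0,"ry": 0,"rz": 0,"claw": 0},{"dx": 0,"dy": 0,"dz": 0,"rx": 0,"ry": 0,"rz": 0,"claw": 0},{"dx": 0,"dy": 0,"dz": 0,"rx": 0,"ry": 0,"rz": 0,"claw": 0},{"dx": 0,"dy": 0,"dz": -0.2,"rx": 0,"ry": 0,"rz": 0,"claw": 0},{"dx": 0,"dy": 0,"dz": -0.3,"rx": 0,"ry": 0,"rz": 0,"claw": 0},{"dx": 0,"dy": 0,"dz": -0.4,"rx": 0,"ry": 0,"rz": 0,"claw": 0},{"dx": 0,"dy": 0,"dz": -0.4,"rx": 0,"ry": 0,"rz": 0,"claw": 0}]'

```text
time_s: 9.05
ee_pos: [0.535, 0.1514, 0.2701]
eef_rot: [3.138, -0.786, 1.634]
force: [-0.7, -0.5, -0.9]
grip_width: 0.0942
grip_force: 0.0
```

Request:
step_arm --plan '[{"dx": 0,"dy": 0,"dz": 0,"rx": 0,"ry": 0,"rz": 0,"claw": 0},{"dx": 0,"dy": 0,"dz": 0,"rx": 0,"ry": 0,"rz": 0,"claw": 0},{"dx": 0,"dy": 0,"dz": 0,"rx": 0,"ry": 0,"rz": 0,"claw": 0},{"dx": 0,"dy": 0,"dz": 0,"rx": 0,"ry": 0,"rz": 0,"claw": 0},{"dx": 0,"dy": 0,"dz": 0,"rx": 0,"ry": 0,"rz": 0,"claw": 0},{"dx": 0,"dy": 0,"dz": 0,"rx": 0,"ry": 0,"rz": 0,"claw": 0},{"dx": 0,"dy": 0,"dz": 0,"rx": 0,"ry": 0,"rz": 0,"claw": 0},{"dx": 0,"dy": 0,"dz": 0,"rx": 0,"ry": 0,"rz": 0,"claw": 0},{"dx": 0,"dy": 0,"dz": 0,"rx": 0,"ry": 0,"rz": 0,"claw": 0},{"dx": 0,"dy": 0,"dz": 0,"rx": 0,"ry": 0,"rz": 0,"claw": 0}]'

```text
time_s: 10.05
ee_pos: [0.5353, 0.1522, 0.2692]
eef_rot: [3.138, -0.786, 1.634]
force: [0.6, -1.0, -0.4]
grip_width: 0.094
grip_force: 0.0
```

```bash
cat > look.py <<'E'
from h import *
import sys
o=telemetry.get_obs(); print(o["time_s"],o["qpos"].round(3),o["ee_pos"].round(4),o["force"].round(1))
c=viewer.camera("wrist"); save(c,sys.argv[1]); W=world(c); np.savez(sys.argv[1]+".npz",W=W,img=c["img"])
H=W-np.load("bd.npz")["H0"];a=np.radians(93.3);x=H@[np.cos(a),np.sin(a),0];y=H@[np.sin(a),-np.cos(a),0]
m=(abs(y)<.085)&(x>.02)&(x<.13)&(W[...,2]>.05)&(W[...,2]<.17)
C,n,i=plane(W[m],tol=.0015);g=-n[:2]/np.linalg.norm(n[:2]);t=np.arccos(n[2])
hp=C[:2]-g*(C[2]-.035)/np.tan(t)
print("tilt",np.degrees(t).round(2),"az",np.degrees(np.arctan2(g[1],g[0])).round(2),"hinge pt",hp.round(4),i.mean().round(2))
up=np.array([*(g*np.cos(t)),np.sin(t)]);s=np.cross(n,up);G=W-np.array([*hp,.035]);
q=(abs(G@n)<.003)&(abs(G@s)<.12)&(G@up>.02)&(G@up<.19)
print("side",np.percentile((G@s)[q],[.3,99.7]).round(4),"up",np.percentile((G@up)[q],[.3,99.7]).round(4))
# ledge: points near the foot, in front of the face
q=(abs(G@s)<.07)&(abs(G@up)<.015)&(G@n>.012)&(G@n<.03);print("ledge",q.sum(),np.percentile((G@up)[q],[1,99]).round(4) if q.sum() else 0,np.percentile((G@n)[q],[1,99]).round(4) if q.sum() else 0)
print("s",s.round(4),"up",up.round(4),"n",n.round(4))
E
python3 look.py w5
```

```text
10.05 [-0.114  0.317  1.569  0.776  1.467 -0.346] [0.5353 0.1522 0.2692] [ 0.6 -1.  -0.4]
tilt 44.49 az 93.22 hinge pt [0.5358 0.1488] 0.96
side [-0.0888  0.0891] up [0.0206 0.18  ]
ledge 227 [0.0073 0.0093] [0.012 0.016]
s [-0.9984 -0.0563  0.    ] up [-0.0401  0.7122  0.7008] n [ 0.0394 -0.6997  0.7133]
```

```bash
python3 -c "
from h import *
R=tool(87.9,34.8);g=np.array([.4992,-.2667,.087])
T=rows(g-R[:,2]*.2,R,14)
T=rows(g-R[:,2]*.08,R,4,T)"
```

```text
14 x shift [-0.2988 -0.0347 -0.2364] turn [-0.0027 -0.0081  0.0035] deg 0.8099999999999999 mm 38.3
[[0.534, 0.114, 0.265], [0.529, 0.0, 0.254], [0.522, -0.114, 0.248], [0.512, -0.229, 0.247], [0.5, -0.343, 0.249]]
4 x shift [ 0.  -0.   0.3] turn [0. 0. 0.] deg 0.0 mm 30.0
[[0.496, -0.364, 0.227], [0.496, -0.347, 0.202], [0.497, -0.329, 0.177], [0.498, -0.312, 0.153]]
```

Request:
step_arm --plan '[{"dx": -0.299,"dy": -0.035,"dz": -0.236,"rx": -0.0027,"ry": -0.0081,"rz": 0.0035,"claw": 0},{"dx": -0.299,"dy": -0.035,"dz": -0.236,"rx": -0.0027,"ry": -0.0081,"rz": 0.0035,"claw": 0},{"dx": -0.299,"dy": -0.035,"dz": -0.236,"rx": -0.0027,"ry": -0.0081,"rz": 0.0035,"claw": 0},{"dx": -0.299,"dy": -0.035,"dz": -0.236,"rx": -0.0027,"ry": -0.0081,"rz": 0.0035,"claw": 0},{"dx": -0.299,"dy": -0.035,"dz": -0.236,"rx": -0.0027,"ry": -0.0081,"rz": 0.0035,"claw": 0},{"dx": -0.299,"dy": -0.035,"dz": -0.236,"rx": -0.0027,"ry": -0.0081,"rz": 0.0035,"claw": 0},{"dx": -0.299,"dy": -0.035,"dz": -0.236,"rx": -0.0027,"ry": -0.0081,"rz": 0.0035,"claw": 0}]'

```text
time_s: 10.8
ee_pos: [0.5212, -0.1158, 0.2479]
eef_rot: [-3.14, -0.696, 1.581]
force: [-0.0, -0.1, -1.5]
grip_width: 0.0941
grip_force: 0.0
```

Request:
step_arm --plan '[{"dx": -0.299,"dy": -0.035,"dz": -0.236,"rx": -0.0027,"ry": -0.0081,"rz": 0.0035,"claw": 0},{"dx": -0.299,"dy": -0.035,"dz": -0.236,"rx": -0.0027,"ry": -0.0081,"rz": 0.0035,"claw": 0},{"dx": -0.299,"dy": -0.035,"dz": -0.236,"rx": -0.0027,"ry": -0.0081,"rz": 0.0035,"claw": 0},{"dx": -0.299,"dy": -0.035,"dz": -0.236,"rx": -0.0027,"ry": -0.0081,"rz": 0.0035,"claw": 0},{"dx": -0.299,"dy": -0.035,"dz": -0.236,"rx": -0.0027,"ry": -0.0081,"rz": 0.0035,"claw": 0},{"dx": -0.299,"dy": -0.035,"dz": -0.236,"rx": -0.0027,"ry": -0.0081,"rz": 0.0035,"claw": 0},{"dx": -0.299,"dy": -0.035,"dz": -0.236,"rx": -0.0027,"ry": -0.0081,"rz": 0.0035,"claw": 0},{"dx": 0,"dy": 0,"dz": 0,"rx": 0,"ry": 0,"rz": 0,"claw": 0},{"dx": 0,"dy": 0,"dz": 0,"rx": 0,"ry": 0,"rz": 0,"claw": 0},{"dx": 0,"dy": 0,"dz": 0,"rx": 0,"ry": 0,"rz": 0,"claw": 0}]'

```text
time_s: 11.8
ee_pos: [0.4949, -0.3797, 0.2505]
eef_rot: [-3.14, -0.608, 1.535]
force: [-0.1, 0.2, -0.7]
grip_width: 0.0938
grip_force: 0.0
```

```bash
python3 -c "
from h import *
o=telemetry.get_obs();print(o['qpos'].round(3),abs(o['joint_vel']).max())
c=viewer.camera('wrist');W=world(c);V=c['img'].max(2);save(c,'w6')
R=tool(87.9,34.8);g=np.array([.4992,-.2667,.087]);G=(W-g)@R
m=(V<70)&(abs(G[...,0])<.03)&(abs(G[...,1])<.045)&(G[...,2]<-.010)&(G[...,2]>-.025)
q=G[m];print(len(q),np.percentile(q,[2,50,98],axis=0).round(4))
T=rows(g-R[:,2]*.04,R,5); rows(g,R,3,T)"
```

```text
[-0.869  0.706  0.969  0.419  1.914 -0.781] 0.008734492068556497
473 [[-0.0065 -0.0214 -0.0168]
 [ 0.0005 -0.     -0.015 ]
 [ 0.0064  0.0205 -0.0104]]
5 x shift [-0.0016  0.0004  0.3178] turn [-0.0002 -0.0001  0.0001] deg 0.0 mm 31.8
[[0.496, -0.362, 0.225], [0.496, -0.344, 0.198], [0.497, -0.326, 0.172], [0.498, -0.308, 0.146], [0.498, -0.29, 0.12]]
3 x shift [-0.      0.      0.1333] turn [0. 0. 0.] deg 0.0 mm 13.299999999999999
[[0.499, -0.282, 0.109], [0.499, -0.274, 0.098], [0.499, -0.267, 0.087]]
```

Request:
step_arm --plan '[{"dx": 0,"dy": 0,"dz": 0.318,"rx": 0,"ry": 0,"rz": 0,"claw": 0},{"dx": -0.004,"dy": 0,"dz": 0.318,"rx": 0,"ry": 0,"rz": 0,"claw": 0},{"dx": -0.004,"dy": 0.002,"dz": 0.318,"rx": 0,"ry": 0,"rz": 0,"claw": 0},{"dx": 0,"dy": 0,"dz": 0.318,"rx": 0,"ry": 0,"rz": 0,"claw": 0},{"dx": 0,"dy": 0,"dz": 0.318,"rx": 0,"ry": 0,"rz": 0,"claw": 0},{"dx": 0,"dy": 0,"dz": 0.133,"rx": 0,"ry": 0,"rz": 0,"claw": 0},{"dx": 0,"dy": 0,"dz": 0.133,"rx": 0,"ry": 0,"rz": 0,"claw": 0},{"dx": 0,"dy": 0,"dz": 0.133,"rx": 0,"ry": 0,"rz": 0,"claw": 0},{"dx": 0,"dy": 0,"dz": 0,"rx": 0,"ry": 0,"rz": 0,"claw": 0},{"dx": 0,"dy": 0,"dz": 0,"rx": 0,"ry": 0,"rz": 0,"claw": 0}]' --grip_force 50

```text
time_s: 12.85
ee_pos: [0.499, -0.2681, 0.0873]
eef_rot: [-3.141, -0.607, 1.534]
force: [0.5, 0.2, 0.2]
grip_width: 0.0938
grip_force: 0.0
```

Request:
step_arm --plan '[{"dx": 0,"dy": 0,"dz": 0,"rx": 0,"ry": 0,"rz": 0,"claw": 1},{"dx": 0,"dy": 0,"dz": 0,"rx": 0,"ry": 0,"rz": 0,"claw": 1},{"dx": 0,"dy": 0,"dz": 0,"rx": 0,"ry": 0,"rz": 0,"claw": 1},{"dx": 0,"dy": 0,"dz": 0,"rx": 0,"ry": 0,"rz": 0,"claw": 1},{"dx": 0,"dy": 0,"dz": 0,"rx": 0,"ry": 0,"rz": 0,"claw": 1},{"dx": 0,"dy": 0,"dz": 0,"rx": 0,"ry": 0,"rz": 0,"claw": 1},{"dx": 0,"dy": 0,"dz": 0,"rx": 0,"ry": 0,"rz": 0,"claw": 1},{"dx": 0,"dy": 0,"dz": 0,"rx": 0,"ry": 0,"rz": 0,"claw": 1},{"dx": 0,"dy": 0,"dz": 0,"rx": 0,"ry": 0,"rz": 0,"claw": 1},{"dx": 0,"dy": 0,"dz": 0,"rx": 0,"ry": 0,"rz": 0,"claw": 1}]'

```text
time_s: 13.85
ee_pos: [0.4988, -0.2677, 0.0868]
eef_rot: [-3.14, -0.608, 1.534]
force: [1.1, 0.0, 0.2]
grip_width: 0.0446
grip_force: 50.0
```

Request:
step_arm --plan '[{"dx": 0,"dy": 0,"dz": -0.05,"rx": 0,"ry": 0,"rz": 0,"claw": 1},{"dx": 0,"dy": 0,"dz": -0.1,"rx": 0,"ry": 0,"rz": 0,"claw": 1},{"dx": 0,"dy": 0,"dz": -0.15,"rx": 0,"ry": 0,"rz": 0,"claw": 1},{"dx": 0,"dy": 0,"dz": -0.2,"rx": 0,"ry": 0,"rz": 0,"claw": 1},{"dx": 0,"dy": 0,"dz": -0.25,"rx": 0,"ry": 0,"rz": 0,"claw": 1},{"dx": 0,"dy": 0,"dz": -0.3,"rx": 0,"ry": 0,"rz": 0,"claw": 1},{"dx": 0,"dy": 0,"dz": -0.3,"rx": 0,"ry": 0,"rz": 0,"claw": 1},{"dx": 0,"dy": 0,"dz": -0.3,"rx": 0,"ry": 0,"rz": 0,"claw": 1},{"dx": 0,"dy": 0,"dz": -0.2,"rx": 0,"ry": 0,"rz": 0,"claw": 1},{"dx": 0,"dy": 0,"dz": 0,"rx": 0,"ry": 0,"rz": 0,"claw": 1}]'

```text
time_s: 14.85
ee_pos: [0.495, -0.3753, 0.2415]
eef_rot: [3.139, -0.604, 1.534]
force: [-0.6, 1.2, -1.3]
grip_width: 0.0447
grip_force: 50.0
```

```bash
cat > pl.py <<'E'
from h import *
H=np.array([.5358,.1488,.035]); az,tl=93.25,44.5
R=tool(az,tl); n=-R[:,2]; up=R[:,0]; s=np.cross(n,up)
def P(u,v,w=0): return H+up*u+s*w+n*v
E
python3 - <<'E'
from pl import *
print(up,n,s)
o=telemetry.get_obs();print(o['force'].round(1),o['moment'].round(2),o['grip_width'])
c=viewer.camera('wrist');W=world(c);np.savez('w7.npz',W=W,img=c['img']);save(c,'w7')
Rt=Ro.from_euler('xyz',o["eef_rot"]).as_matrix();G=(W-o["ee_pos"])@Rt
m=(c['img'].max(2)>80)&(G[...,2]>.01)&(G[...,2]<.06)&(abs(G[...,0])<.07)&(abs(G[...,1])<.045)
q=G[m]; 
cc,nn,i=plane(q,tol=.0015);q=q[i];print(len(q),"plaque front in tool frame: c",cc.round(4),"n",nn.round(4),"ext x",np.percentile(q[:,0],[.5,99.5]).round(4),"y",np.percentile(q[:,1],[.5,99.5]).round(4))
print(cv2.minAreaRect(np.float32(q[:,:2])))
T=rows(P(.078,.10),R,15)
T=rows(P(.070,.05),R,3,T)
T=rows(P(.068,.037),R,3,T)
E
```

```text
[-0.04043616  0.71210331  0.70090926] [ 0.0397365  -0.69978197  0.71325045] [-9.98391671e-01 -5.66927876e-02 -1.52655666e-16]
[-0.6  1.2 -1.3] [-0.46 -0.12 -0.03] 0.04465562026516589
12605 plaque front in tool frame: c [ 0.0155 -0.0002  0.0277] n [2.1e-03 5.0e-04 1.0e+00] ext x [-0.0535  0.0553] y [-0.0395  0.039 ]
((0.0004969500005245209, -0.0003308393061161041), (0.11000804603099823, 0.07994513213634491), 0.05535716935992241)
15 x shift [0.2295 0.0301 0.2554] turn [ 0.0026  0.0072 -0.0031] deg 0.72 mm 34.5
[[0.499, -0.341, 0.232], [0.511, -0.24, 0.21], [0.52, -0.139, 0.192], [0.528, -0.037, 0.178], [0.534, 0.066, 0.166]]
3 x shift [-0.0267 -0.      0.1667] turn [-0.  0.  0.] deg 0.0 mm 16.9
[[0.536, 0.144, 0.147], [0.536, 0.154, 0.133], [0.535, 0.164, 0.12]]
3 x shift [-0.0067  0.      0.0433] turn [-0.  0.  0.] deg 0.0 mm 4.4
[[0.535, 0.166, 0.116], [0.535, 0.169, 0.113], [0.535, 0.171, 0.109]]
```

View pics/w7.png

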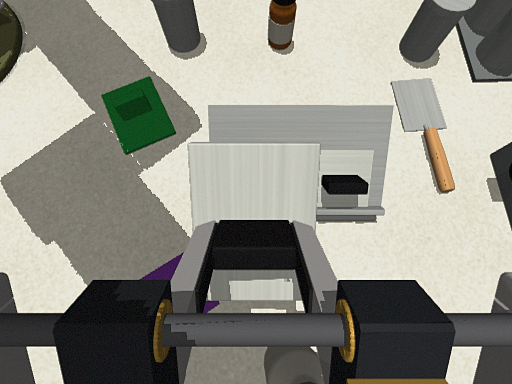

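```bash
python3 - <<'E'
from pl import *
T=rows(P(.085,.25),R,12)
T=rows(P(.072,.07),R,6,T)
E
```

```text
12 x shift [0.2816 0.0414 0.1938] turn [ 0.0032  0.0091 -0.0038] deg 0.9 mm 34.4
[[0.5, -0.34, 0.24], [0.515, -0.238, 0.243], [0.527, -0.136, 0.251], [0.537, -0.033, 0.262]]
6 x shift [-0.0217  0.      0.3   ] turn [-0.  0.  0.] deg 0.0 mm 30.099999999999998
[[0.541, 0.054, 0.25], [0.54, 0.073, 0.227], [0.539, 0.093, 0.204], [0.538, 0.112, 0.181], [0.537, 0.132, 0.158], [0.536, 0.151, 0.135]]
```

Request:
step_arm --plan '[{"dx": 0.14,"dy": 0.02,"dz": 0.097,"rx": 0.0016,"ry": 0.0045,"rz": -0.0019,"claw": 1},{"dx": 0.282,"dy": 0.041,"dz": 0.194,"rx": 0.0032,"ry": 0.0091,"rz": -0.0038,"claw": 1},{"dx": 0.282,"dy": 0.041,"dz": 0.194,"rx": 0.0032,"ry": 0.0091,"rz": -0.0038,"claw": 1},{"dx": 0.282,"dy": 0.041,"dz": 0.194,"rx": 0.0032,"ry": 0.0091,"rz": -0.0038,"claw": 1},{"dx": 0.282,"dy": 0.041,"dz": 0.194,"rx": 0.0032,"ry": 0.0091,"rz": -0.0038,"claw": 1},{"dx": 0.282,"dy": 0.041,"dz": 0.194,"rx": 0.0032,"ry": 0.0091,"rz": -0.0038,"claw": 1},{"dx": 0.282,"dy": 0.041,"dz": 0.194,"rx": 0.0032,"ry": 0.0091,"rz": -0.0038,"claw": 1}]'

```text
time_s: 15.6
ee_pos: [0.5245, -0.1495, 0.2476]
eef_rot: [-3.135, -0.702, 1.581]
force: [0.9, -0.0, -1.9]
grip_width: 0.0444
grip_force: 50.0
```

Request:
step_arm --plan '[{"dx": 0.282,"dy": 0.041,"dz": 0.194,"rx": 0.0032,"ry": 0.0091,"rz": -0.0038,"claw": 1},{"dx": 0.282,"dy": 0.041,"dz": 0.194,"rx": 0.0032,"ry": 0.0091,"rz": -0.0038,"claw": 1},{"dx": 0.282,"dy": 0.041,"dz": 0.194,"rx": 0.0032,"ry": 0.0091,"rz": -0.0038,"claw": 1},{"dx": 0.282,"dy": 0.041,"dz": 0.194,"rx": 0.0032,"ry": 0.0091,"rz": -0.0038,"claw": 1},{"dx": 0.282,"dy": 0.041,"dz": 0.194,"rx": 0.0032,"ry": 0.0091,"rz": -0.0038,"claw": 1},{"dx": 0.14,"dy": 0.02,"dz": 0.097,"rx": 0.0016,"ry": 0.0045,"rz": -0.0019,"claw": 1},{"dx": 0,"dy": 0,"dz": 0,"rx": 0,"ry": 0,"rz": 0,"claw": 1},{"dx": 0,"dy": 0,"dz": 0,"rx": 0,"ry": 0,"rz": 0,"claw": 1},{"dx": 0,"dy": 0,"dz": 0,"rx": 0,"ry": 0,"rz": 0,"claw": 1}]'

```text
time_s: 16.5
ee_pos: [0.5416, 0.0345, 0.2724]
eef_rot: [-3.138, -0.779, 1.625]
force: [-0.1, -0.4, -2.1]
grip_width: 0.0447
grip_force: 50.0
```

```bash
cat > pc.py <<'E'
from pl import *
import sys
o=telemetry.get_obs();print(o["time_s"],o['force'].round(1),o['moment'].round(2),o['grip_width'].round(4),"q",o["qpos"].round(2))
Rt=Ro.from_euler('xyz',o["eef_rot"]).as_matrix();d=o["ee_pos"]-H;print("TCP u,v,w",(d@up).round(4),(d@n).round(4),(d@s).round(4),"rot err tool deg",np.degrees(Ro.from_matrix(Rt.T@R).as_rotvec()).round(2))
c=viewer.camera('wrist');W=world(c);save(c,sys.argv[1]);V=c['img'].max(2)
G=(W-o["ee_pos"])@Rt
m=(V>60)&(G[...,2]>.015)&(G[...,2]<.04)&(abs(G[...,0])<.07)&(abs(G[...,1])<.045)
q=G[m];cc,nn,i=plane(q,tol=.0012);q=q[i]
print("plaque in tool: n",nn.round(4),"z0",(cc@nn/nn[2]).round(4),"x",np.percentile(q[:,0],[.5,99.5]).round(4),"y",np.percentile(q[:,1],[.5,99.5]).round(4))
F=W-H;fu,fv,fw=F@up,F@n,F@s
m=(fu>.03)&(fu<.175)&(abs(fw)>.055)&(abs(fw)<.085)&(abs(fv)<.02)
b=np.c_[fu,fw,fv][m.ravel()] if 0 else np.stack([fu[m],fw[m],fv[m]],1)
if len(b)>100:
    cc,nn,i=plane(b,tol=.0012);print("board plane: n",nn.round(4),"v0",(cc@nn/nn[2]).round(4),len(b),i.mean().round(2))
E
python3 pc.py w8; python3 -c "
from pl import *
rows(P(.072,.07),R,6)"
```

```text
6 x shift [-0.0217  0.0014  0.2991] turn [-0.0001 -0.0002 -0.0002] deg 0.0 mm 30.0
[[0.541, 0.054, 0.25], [0.54, 0.073, 0.227], [0.539, 0.093, 0.204], [0.538, 0.112, 0.181], [0.537, 0.132, 0.158], [0.536, 0.151, 0.135]]Traceback (most recent call last):
  File "pc.py", line 3, in <module>
    o=telemetry.get_obs();print(o["time_s"],o['force'].round(1),o['moment'].round(2),o['grip_width'].round(4),"q",o["qpos"].round(2))
                                                                                     ^^^^^^^^^^^^^^^^^^^^^
AttributeError: 'float' object has no attribute 'round'
```

Request:
step_arm --plan '[{"dx": -0.022,"dy": 0.001,"dz": 0.3,"rx": 0,"ry": 0,"rz": 0,"claw": 1},{"dx": -0.022,"dy": 0.001,"dz": 0.3,"rx": 0,"ry": 0,"rz": 0,"claw": 1},{"dx": -0.022,"dy": 0.001,"dz": 0.3,"rx": 0,"ry": 0,"rz": 0,"claw": 1},{"dx": -0.022,"dy": 0.001,"dz": 0.3,"rx": 0,"ry": 0,"rz": 0,"claw": 1},{"dx": -0.022,"dy": 0.001,"dz": 0.3,"rx": 0,"ry": 0,"rz": 0,"claw": 1},{"dx": -0.022,"dy": 0.001,"dz": 0.25,"rx": 0,"ry": 0,"rz": 0,"claw": 1},{"dx": 0,"dy": 0,"dz": 0,"rx": 0,"ry": 0,"rz": 0,"claw": 1},{"dx": 0,"dy": 0,"dz": 0,"rx": 0,"ry": 0,"rz": 0,"claw": 1},{"dx": 0,"dy": 0,"dz": 0,"rx": 0,"ry": 0,"rz": 0,"claw": 1}]'

```text
time_s: 17.4
ee_pos: [0.5362, 0.1479, 0.14]
eef_rot: [-3.141, -0.779, 1.627]
force: [0.4, -0.6, -1.9]
grip_width: 0.0446
grip_force: 50.0
```

```bash
sed -i "s/o\['grip_width'\].round(4)/o['grip_width']/" pc.py; python3 pc.py w8
```

```text
17.4 [ 0.4 -0.6 -1.9] [-0.55 -0.1  -0.02] 0.044619470808030706 q [-0.12  0.47  1.68  0.81  1.28 -0.54]
TCP u,v,w 0.0729 0.0756 -0.0004 rot err tool deg [ 0.02 -0.13 -0.03]
plaque in tool: n [9.e-04 2.e-03 1.e+00] z0 0.0254 x [-0.0532  0.0555] y [-0.0394  0.0389]
board plane: n [-2.e-04  1.e-04  1.e+00] v0 -0.0002 14324 0.93
```

Request:
step_arm --plan '[{"dx": -0.01,"dy": 0,"dz": 0.1,"rx": 0,"ry": 0,"rz": 0,"claw": 1},{"dx": -0.02,"dy": 0,"dz": 0.1,"rx": 0,"ry": 0,"rz": 0,"claw": 1},{"dx": -0.02,"dy": 0,"dz": 0.1,"rx": 0,"ry": 0,"rz": 0,"claw": 1},{"dx": -0.01,"dy": 0,"dz": 0.06,"rx": 0,"ry": 0,"rz": 0,"claw": 1},{"dx": 0,"dy": 0,"dz": 0.03,"rx": 0,"ry": 0,"rz": 0,"claw": 1},{"dx": 0,"dy": 0,"dz": 0,"rx": 0,"ry": 0,"rz": 0,"claw": 1},{"dx": 0,"dy": 0,"dz": 0,"rx": 0,"ry": 0,"rz": 0,"claw": 1}]'

```text
time_s: 18.15
ee_pos: [0.5343, 0.172, 0.1073]
eef_rot: [-3.14, -0.779, 1.627]
force: [0.2, -0.2, -1.2]
grip_width: 0.0444
grip_force: 50.0
```

```bash
python3 pc.py w9
```

```text
18.15 [ 0.2 -0.2 -1.2] [-0.57 -0.12 -0.01] 0.04440329748816325 q [-0.08  0.52  1.7   0.84  1.21 -0.56]
TCP u,v,w 0.0673 0.0352 0.0002 rot err tool deg [-0.08 -0.15 -0.04]
plaque in tool: n [5.0e-04 1.1e-03 1.0e+00] z0 0.0252 x [-0.0591  0.0555] y [-0.0393  0.0391]
board plane: n [-6.e-04  2.e-04  1.e+00] v0 -0.0001 20725 0.93
```

Request:
step_arm --plan '[{"dx": -0.015,"dy": 0,"dz": 0.005,"rx": 0,"ry": 0,"rz": 0,"claw": 1},{"dx": -0.015,"dy": 0,"dz": 0.005,"rx": 0,"ry": 0,"rz": 0,"claw": 1},{"dx": -0.01,"dy": 0,"dz": 0.003,"rx": 0,"ry": 0,"rz": 0,"claw": 1},{"dx": 0,"dy": 0,"dz": 0,"rx": 0,"ry": 0,"rz": 0,"claw": 1},{"dx": 0,"dy": 0,"dz": 0,"rx": 0,"ry": 0,"rz": 0,"claw": 1}]'

```text
time_s: 18.7
ee_pos: [0.5343, 0.1701, 0.1034]
eef_rot: [-3.139, -0.779, 1.626]
force: [-0.2, 0.4, -1.6]
grip_width: 0.0447
grip_force: 50.0
```

Request:
step_arm --plan '[{"dx": -0.005,"dy": 0,"dz": 0.003,"rx": 0,"ry": 0,"rz": 0,"claw": 1},{"dx": 0,"dy": 0,"dz": 0.003,"rx": 0,"ry": 0,"rz": 0,"claw": 1},{"dx": 0,"dy": 0,"dz": 0,"rx": 0,"ry": 0,"rz": 0,"claw": 1},{"dx": 0,"dy": 0,"dz": 0,"rx": 0,"ry": 0,"rz": 0,"claw": 1}]'

```text
time_s: 19.1
ee_pos: [0.5343, 0.1703, 0.1028]
eef_rot: [-3.14, -0.779, 1.627]
force: [0.1, -0.4, 2.6]
grip_width: 0.0448
grip_force: 50.0
```

```bash
python3 pc.py w10
```

```text
19.1 [ 0.1 -0.4  2.6] [-0.14 -0.05  0.04] 0.04480666048949307 q [-0.08  0.53  1.7   0.84  1.2  -0.57]
TCP u,v,w 0.0629 0.0333 0.0003 rot err tool deg [-0.08 -0.16 -0.03]
plaque in tool: n [-8.0e-04  1.3e-03  1.0e+00] z0 0.0254 x [-0.0547  0.0555] y [-0.0394  0.039 ]
board plane: n [-1.e-04 -1.e-04  1.e+00] v0 -0.0002 21500 0.94
```

Request:
step_arm --plan '[{"dx": 0,"dy": 0,"dz": 0,"rx": 0,"ry": 0,"rz": 0,"claw": 0.3},{"dx": 0,"dy": 0,"dz": 0,"rx": 0,"ry": 0,"rz": 0,"claw": 0.3},{"dx": 0,"dy": 0,"dz": 0,"rx": 0,"ry": 0,"rz": 0,"claw": 0.3},{"dx": 0,"dy": 0,"dz": 0,"rx": 0,"ry": 0,"rz": 0,"claw": 0.1},{"dx": 0,"dy": 0,"dz": 0,"rx": 0,"ry": 0,"rz": 0,"claw": 0.1},{"dx": 0,"dy": 0,"dz": 0,"rx": 0,"ry": 0,"rz": 0,"claw": 0},{"dx": 0,"dy": 0,"dz": 0,"rx": 0,"ry": 0,"rz": 0,"claw": 0},{"dx": 0,"dy": 0,"dz": 0,"rx": 0,"ry": 0,"rz": 0,"claw": 0}]'

```text
time_s: 19.95
ee_pos: [0.5342, 0.1702, 0.1026]
eef_rot: [-3.139, -0.779, 1.626]
force: [0.5, 0.1, 0.5]
grip_width: 0.0941
grip_force: 0.0
```

```bash
python3 pc.py w11
```

```text
19.95 [0.5 0.1 0.5] [-0.26 -0.08 -0.06] 0.09411134381034039 q [-0.08  0.53  1.7   0.84  1.2  -0.57]
TCP u,v,w 0.0627 0.0332 0.0004 rot err tool deg [-0.09 -0.15 -0.05]
plaque in tool: n [-0.0022  0.0027  1.    ] z0 0.0254 x [-0.0545  0.0555] y [-0.0397  0.0392]
board plane: n [6.e-04 1.e-04 1.e+00] v0 -0.0001 18664 0.93
```

Stable after release; retreat.

Request:
step_arm --plan '[{"dx": 0,"dy": 0,"dz": -0.1,"rx": 0,"ry": 0,"rz": 0,"claw": 0},{"dx": 0,"dy": 0,"dz": -0.2,"rx": 0,"ry": 0,"rz": 0,"claw": 0},{"dx": 0,"dy": 0,"dz": -0.3,"rx": 0,"ry": 0,"rz": 0,"claw": 0},{"dx": 0,"dy": 0,"dz": -0.4,"rx": 0,"ry": 0,"rz": 0,"claw": 0},{"dx": 0,"dy": 0,"dz": -0.4,"rx": 0,"ry": 0,"rz": 0,"claw": 0},{"dx": 0,"dy": 0,"dz": -0.2,"rx": 0,"ry": 0,"rz": 0,"claw": 0},{"dx": 0,"dy": 0,"dz": 0,"rx": 0,"ry": 0,"rz": 0,"claw": 0},{"dx": 0,"dy": 0,"dz": 0,"rx": 0,"ry": 0,"rz": 0,"claw": 0},{"dx": 0,"dy": 0,"dz": 0,"rx": 0,"ry": 0,"rz": 0,"claw": 0},{"dx": 0,"dy": 0,"dz": 0,"rx": 0,"ry": 0,"rz": 0,"claw": 0}]'

```text
time_s: 21.0
ee_pos: [0.5405, 0.0587, 0.2156]
eef_rot: [-3.137, -0.78, 1.626]
force: [-0.5, 0.6, 0.4]
grip_width: 0.0942
grip_force: 0.0
```

```bash
python3 - <<'E'
from pl import *
o=telemetry.get_obs();print(o["time_s"],o["ee_pos"],o["force"].round(1))
c=viewer.camera('wrist');W=world(c);save(c,"w12")
F=W-H;X=np.stack([F@up,F@s,F@n],-1);V=c['img'].max(2)
for nm,lo,hi,m2 in [("plaque",.004,.013,0),("board",-.004,.003,1)]:
    m=(X[...,0]>.01)&(X[...,0]<.178)&(abs(X[...,1])<.088)&(X[...,2]>lo)&(X[...,2]<hi)
    b=X[m];cc,nn,i=plane(b,tol=.001);q=b[i];print(nm,nn.round(4),"v0",(cc@nn/nn[2]).round(4),len(q),np.percentile(q[:,:2],[.5,99.5],axis=0).round(4).tolist())
    if nm=="plaque": print(cv2.minAreaRect(np.float32(q[:,:2])))
E
```

```text
21.0 [0.54046209 0.05872578 0.21557482] [-0.5  0.6  0.4]
plaque [-3.2e-03  6.0e-04  1.0e+00] v0 0.0078 4540 [[0.0105, -0.0389], [0.1181, 0.0398]]
((0.08613650500774384, 0.0005384013056755066), (0.07975888252258301, 0.15215319395065308), 89.99913024902344)
board [-2.e-04  4.e-04  1.e+00] v0 0.0001 13065 [[0.0113, -0.0874], [0.1774, 0.0874]]
```

View pics/w12.png

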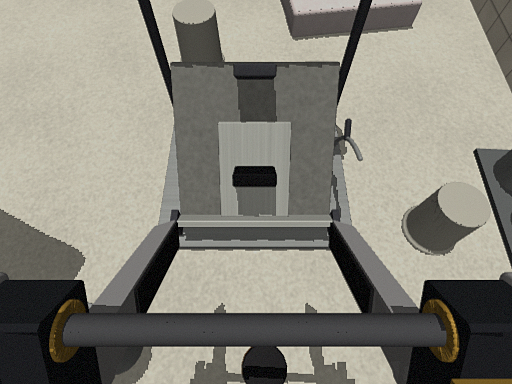

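The plaque stands centred on the ledge (around 255,170 px), flat on the board and with the grip outwards. Its top edge is 118 mm up the face, so the foot is on the ledge, and the board is still at 44.5°.

```bash
python3 -c "
from station import hand_in
print(hand_in())"
```

```text
the job is handed in; nothing more can be done
None
```

The job is handed in (no verdict was returned): the board holds by itself at about 44.5°, and the taller plaque stands released on the ledge at mid-board, back flat and black grip outwards; I saw nothing else moved, though I did not re-measure the shorter plaque or the bystanders at the end.

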